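# Shorten a telescopic table leg to its last hole

### The job

The telescopic table leg clamped in the wooden cradle is to be set to its shortest: pull the black spring plunger knob up, slide the grey sleeve inward along the tube past the first round hole to the last one, the one nearest the wooden clamp block, and let the plunger go so that its pin drops fully home in that hole. Move the sleeve gently, never forcing the pin against an edge of a hole or slot, and leave the glue bottle, the tin and the hammer where they are.

Things in the scene. Friction and masses are not known exactly. Their poses are not given: they have to be found in the camera images.
- cradle: Fixed plywood board 440 x 90 x 15 mm; origin: centre of its underside, on the table. x axis: level, along the leg, pointing inward (from rubber foot to clamp block); z up. The leg lies over this x axis. Wooden clamp block from x = 140 to 190 mm, 74 mm wide, bolt heads 84 mm above the table. Inner tube clamped in it: 30 mm square, top face 60 mm above the table.
- last_hole (a point): Nominal place of the last hole (x = 52 mm on the cradle, top face of the tube). The tube was clamped by eye: the true hole lies up to 14 mm either way along the cradle's x axis; this shift is not measured, feel for it. Round, 10 mm across. The first hole, alike, is 40 mm outward (-x) of it, shifted equally. A slot farther out lies mostly under the sleeve at the start.
- sleeve (a joint): Position (m) of the grey 40 mm square sleeve (top 65 mm above the table, rubber foot on its outer end) along the cradle's x; grows inward. Plunger axis at x = -50 mm + this value, so the first hole is at 0.062, the last at 0.102, each +-0.014 (the tube's shift). Starts at 0 to 0.014, pin in the slot; stops at -0.006 and 0.128. Drag about 3 N, 2 to 3 N more when the pin rides on the tube.
- plunger (a joint): Lift in m of the spring plunger, straight up: 0 = fully down (pin 8 mm deep in a hole or the slot), about 0.008 = the pin's flat end riding on top of the tube, 0.016 = top stop. The spring pushes it down with 6 N at 0 and 10 N at 0.016; let go, it springs down at once.
- knob (a point): Centre of the upright round shank of the plunger's black knob, to pinch: 24 mm diameter, 17 mm tall; above it a cap 30 mm wide, 5 mm thick, top 13.5 mm above this point. This point is 91.5 mm above the table with the plunger down; shank bottom 83 mm, and under it an 18 mm wide boss, top 75 mm above the table, on the sleeve.
- pin: The steel pin of the plunger, 8 mm diameter, inside the sleeve, flat end, under the knob and moving with it. Origin on the plunger's axis at table height (plunger down); its end is 52 mm above that.
- glue: Loose white glue bottle, 56 mm diameter, 125 mm tall, standing; origin: centre of its underside. To be left alone.
- punch_tin: Loose steel tin, 75 mm diameter, 68 mm tall, standing; origin: centre of its underside. To be left alone.
- mallet: Loose hammer, 220 mm long, lying flat; origin under its handle axis. To be left alone.

How it is judged:
On the way, in this order (a step that is already met when the one before it is completed fails the run):
1. the plunger is pulled up until its pin is clear of the tube (value of joint plunger above 0.009 m), for 0.1 s.
2. the sleeve has been slid inward past the first hole (value of joint sleeve above 0.079 m), for 0.1 s.
At the end, for the whole second after the job is handed in: The pin sits fully down (plunger within 1.5 mm of its lowest) in the last hole (sleeve position between 0.085 and 0.119), the sleeve at rest (value of joint plunger below 0.0015 m and value of joint sleeve between 0.085 and 0.119 m and velocity of joint sleeve between -0.005 and 0.005 m/s); the robot touches nothing.
It fails at once if the pin is forced with more than 30 N (against an edge of a hole or the slot, or onto the tube) (contact force between pin and anything else above 30 N).
It fails at once if the glue bottle, the tin or the hammer is moved by more than 20 mm (distance of any of glue, punch_tin, mallet from where it was at the start of the episode above 0.02 m).
It also fails if it takes over 40 s, if anything falls off the work surface, if the arm or the gripper's body presses on something with over 40 N, if the wrist force passes 120 N, or if a joint passes its speed limit or range.

### The arm

A 6-joint arm with a two-finger parallel gripper is mounted at the origin on the work surface. World frame = base frame: x ahead of the robot, y to its left, z up, the work surface at z = 0. Lengths are in m, angles in rad, forces in N, time in s.
With the tool pointing down it reaches from about 0.3 to 0.775 m from the base axis. Payload 14.6 kg.
Tool frame: the origin (TCP) lies midway between the tips of the shut fingers; the grasp point (between the pads) lies 19 mm behind it (ctrl.pinch_z is the distance from the TCP to the grasp point, in m); z points along the fingers, y is the line along which they close (so a half turn about z gives the same grasp; the last joint's range is limited). The gripper opens to 94 mm and grips with 3 to 60 N. Pads are 16 mm wide; open, the fingers measure 119 mm over their backs; the gripper's body (75 mm by 177 mm) begins 78 mm behind the grasp point.
Start: joints at [1.158, 0.3, 1.521, -0, 1.321, -0.067], TCP at [0.186, 0.517, 0.205] pointing down, gripper open.
Joint ranges: [-3.03, 3.03], [-0.79, 2.21], [0.23, 2.52], [-1.04, 4.18], [0, 3.07], [-2.55, 2.55]. Speed limits (rad/s): [2.22, 2.22, 2.57, 3.14, 3.14, 3.14].

### API

Orientations are given as [roll, pitch, yaw] about the fixed x, y, z axes, in that order (R = Rz(yaw) Ry(pitch) Rx(roll)).
In Python, from station import ctrl gives the robot as it stands.
- The arm moves only by the tool jog_arm, never from a script. Its argument "motion" is a list of rows, each a list of 7 numbers: the shift along the tool's x, y, z in m, then the turn, a rotation vector about the tool's x, y, z in rad, then the opening, from -1 (shut) to 1 (fully open). In form: [[tx, ty, tz, rx, ry, rz, gripper], ...]. A call has 1 to 5 rows; each row shifts and turns the commanded pose from where the row before left it, along the tool's axes as they then stand; what a row does not reach is not made up. A row lasts 1/10 s, in which the tool goes at most 50 mm and 8.59 degrees, less where a joint would pass 70% of its speed; a pose out of reach is approached as far as the arm can. A call is refused whole if a number of a shift passes 0.05 or a number of a turn 0.15, either way. A call with a gripper value outside its range is refused whole. The fingers move at their own pace and stop on an object; "squeeze" is the grip in N (left out, the last holds). Time passes only in rows, so rows that do not move let the fingers close. It gives the time, the measured TCP pose, the force, the opening and the grip force at its end, in the units of the state.
- ctrl.get_obs(): the state, without advancing time (a new reading comes with each control period).
- ctrl.camera(name): name is "scene" or "top" or "wrist"; returns the picture (400x640x3 uint8, red, green, blue); there is no depth.
- ctrl.camera_model(name): a dict with "intrinsics" (3x3 intrinsics, pixels), "k1" (the pictures are not rectified: a ray, as slopes to the right and down, at radius r is drawn at 1 + k1 r^2 times it, then the intrinsics apply), "rvec" (rotation vector, rad) and "tvec" (3), from world to camera coordinates, as OpenCV has them. Camera axes: x right, y down, z forward; pixel columns grow to the right and rows downward; lengths in m; the calibration is good to about 2 mm. A picture is of the moment at which its call begins: read the wrist's pose just before it. camera_model takes no time and is no camera call; for the wrist camera it gives the pose at the moment of the call.
- ctrl.hand_in(): hands the job in; it is judged then, once.
The state is a dict: "time_s": time; "qpos": joint angles; "joint_vel": joint speeds; "tau": joint torques, N m; "ee_pos": TCP position; "eef_rot": TCP orientation; "force": force on the tool from outside, world axes, zero at the start; "moment": the same for the moment, N m; "grip_width": finger opening in m; "grip_force": force on a finger pad.
Only numpy, scipy, OpenCV 4.12 (cv2) and the standard library are available. Lean on these libraries where they do the work, as an engineer would, in place of code of your own. Each camera call takes 0.05 s, during which the arm holds its last target. There are 200 camera calls.

## Working session

There is one attempt and no reset: what is moved stays moved. The work goes in short steps, Python scripts to look and compute and a tool call to move; the robot and the scene stay as the last step left them, time stands still between calls to the robot, and variables do not carry over. Pictures are saved under pics/ and viewed, at most 10 in all, crops included, and the job is handed in when it is done.

Besides the shell and the picture viewer there is one more tool, called after ">>>" in YAML: its name, and indented under it one key for each argument. jog_arm: Moves the arm, as the interface text tells. Its arguments: {"type":"object","properties":{"motion":{"type":"array"},"squeeze":{"type":"number"}},"required":["motion"]}

```bash
mkdir -p pics; python3 - <<'E'
from station import ctrl
import cv2
o=ctrl.get_obs(); print(o['time_s'],o['ee_pos'],o['eef_rot'],o['grip_width'],ctrl.pinch_z)
for n in ['top','scene']:
    im=ctrl.camera(n); cv2.imwrite(f'pics/{n}0.png',im[:,:,::-1])
    m=ctrl.camera_model(n); print(n,m)
E
```

```text
0.0 [0.18632494 0.51721805 0.20489174] [-3.14048769e+00 -8.40226799e-05  2.79577587e+00] 0.09426590264470706 0.0188
top {'intrinsics': array([[520.8193457 ,   0.        , 319.68397738],
       [  0.        , 520.8193457 , 194.59205371],
       [  0.        ,   0.        ,   1.        ]]), 'k1': -0.0314423555901578, 'rvec': array([ 2.18140083, -2.03650523,  0.20908453]), 'tvec': array([-0.03320672,  0.55764496,  0.96862736])}
scene {'intrinsics': array([[387.97265401,   0.        , 317.99894327],
       [  0.        , 387.97265401, 200.61075228],
       [  0.        ,   0.        ,   1.        ]]), 'k1': -0.007402967009831825, 'rvec': array([ 2.03870998,  1.21410507, -0.52076659]), 'tvec': array([-0.28199658, -0.25512055,  1.06510933])}
```

View pics/top0.png

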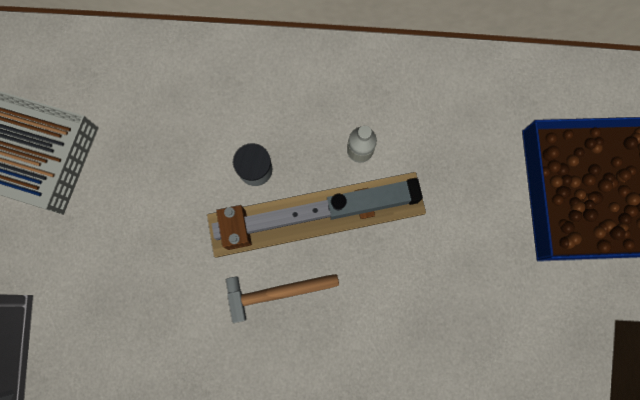

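View pics/scene0.png

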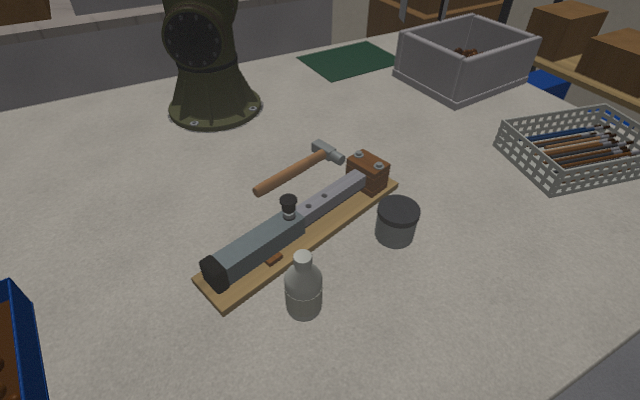

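The top view shows the leg from the clamp block (233,227) to the foot (414,191). The knob is near (338,201) and the holes near (295,214) and (315,210). The tin is at (252,162), the bottle at (362,140) and the hammer below the leg. I'll enlarge both views.

```bash
python3 - <<'E'
import cv2
a=cv2.imread('pics/top0.png')[160:270,200:430]; cv2.imwrite('pics/top0c.png',cv2.resize(a,None,fx=3.4,fy=3.4,interpolation=cv2.INTER_CUBIC))
a=cv2.imread('pics/scene0.png')[140:320,185:425]; cv2.imwrite('pics/scene0c.png',cv2.resize(a,None,fx=3.2,fy=3.2,interpolation=cv2.INTER_CUBIC))
E
```

```text
(no output)
```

View pics/top0c.png

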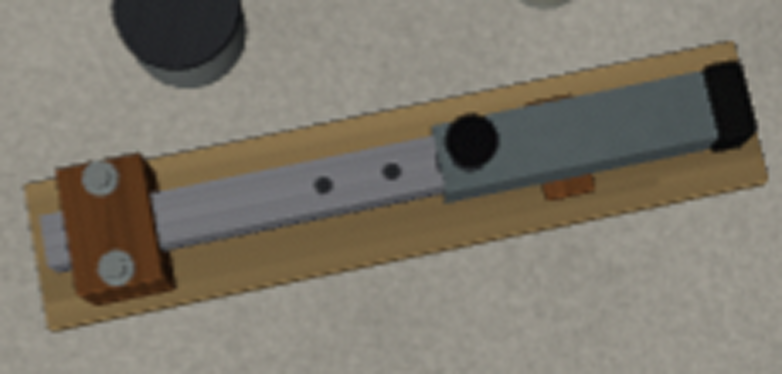

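View pics/scene0c.png

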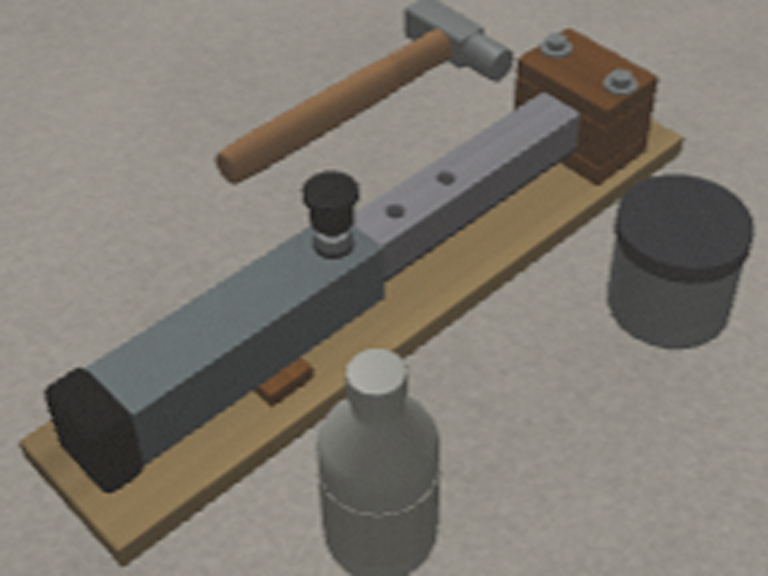

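Enlarged top crop: board corners at (24,185), (735,42), (767,183) and (50,331). The knob cap is at (471,141), the holes at (323,185) and (392,171). In the scene crop the cap top is at (331,187) and the holes at (446,178) and (396,211).

```bash
cat > h.py <<'E'
import numpy as np, cv2
def px2w(m,pts,z):
    K=m['intrinsics'];R,_=cv2.Rodrigues(m['rvec']);c=-R.T@m['tvec']
    d=np.array([m['k1'],0,0,0.])
    u=cv2.undistortPoints(np.array(pts,float).reshape(-1,1,2),K,d).reshape(-1,2)
    r=np.c_[u,np.ones(len(u))]@R
    return c+r*((z-c[2])/r[:,2])[:,None]
E
python3 - <<'E'
from station import ctrl
from h import *
np.set_printoptions(precision=4,suppress=True)
m=ctrl.camera_model('top')
T=lambda p:(np.array(p)+.5)/3.4-.5+[200,160]
c=px2w(m,T([(24,185),(735,42),(767,183),(50,331)]),.015);print(c)
kn=px2w(m,T([(471,141)]),.105);ho=px2w(m,T([(323,185),(392,171)]),.06)
s=ctrl.camera_model('scene');S=lambda p:(np.array(p)+.5)/3.2-.5+[185,140]
ks=px2w(s,S([(331,187)]),.105);hs=px2w(s,S([(446,178),(396,211)]),.06)
ce=c.mean(0);ax=(c[0]+c[3]-c[1]-c[2]);ax/=np.linalg.norm(ax);n=np.array([-ax[1],ax[0],0])
print('centre',ce,'yaw',np.arctan2(ax[1],ax[0]))
for q in (kn,ho,ks,hs): print(q,(q-ce)@ax,(q-ce)@n)
print('tin',px2w(m,[(252,160)],.068),'glue',px2w(m,[(365,132)],.125),'hammer',px2w(m,[(236,300),(338,281)],.02))
R,_=cv2.Rodrigues(ctrl.get_obs()['eef_rot']); 
from scipy.spatial.transform import Rotation as Ro
print(Ro.from_euler('xyz',ctrl.get_obs()['eef_rot']).as_matrix())
w=ctrl.camera_model('wrist');Rw,_=cv2.Rodrigues(w['rvec']);print('wristcam',-Rw.T@w['tvec'],Rw[2])
E
```

```text
[[ 0.5111  0.233   0.015 ]
 [ 0.6288 -0.1899  0.015 ]
 [ 0.5429 -0.2118  0.015 ]
 [ 0.4253  0.2078  0.015 ]]
centre [0.527  0.0098 0.015 ] yaw 1.8431936949273082
[[ 0.5387 -0.0309  0.105 ]] [-0.0424] [-0.0002]
[[0.516  0.0511 0.06  ]
 [0.5269 0.0122 0.06  ]] [0.0428 0.0024] [-0.0005 -0.0005]
[[ 0.5348 -0.0289  0.105 ]] [-0.0394] [0.003]
[[0.5131 0.0524 0.06  ]
 [0.5241 0.0142 0.06  ]] [0.0448 0.005 ] [0.002  0.0017]
tin [[0.6169 0.1433 0.068 ]] glue [[ 0.6707 -0.0728  0.125 ]] hammer [[ 0.344   0.1552  0.02  ]
 [ 0.3948 -0.0424  0.02  ]]
[[-0.9408  0.3389 -0.0004]
 [ 0.3389  0.9408 -0.0009]
 [ 0.0001 -0.001  -1.    ]]
wristcam [0.1238 0.5405 0.384 ] [ 0.2193 -0.0789 -0.9725]
```

>>> jog_arm:
  motion:
    - [0,0,0,0,0,-0.124,1]
    - [0,0,0,0,0,-0.124,1]
    - [0,0,0,0,0,-0.124,1]
    - [0,0,0,0,0,-0.124,1]
    - [0,0,0,0,0,-0.122,1]

```text
time_s: 0.6
ee_pos: [0.1863, 0.5173, 0.2051]
eef_rot: [-3.141, -0.0, -2.864]
force: [-0.6, 0.5, -0.0]
grip_width: 0.0941
grip_force: 0.0
```

>>> jog_arm:
  motion:
    - [-0.0127,-0.0414,0,0,0,0,1]
    - [-0.0127,-0.0414,0,0,0,0,1]
    - [-0.0127,-0.0414,0,0,0,0,1]
    - [-0.0127,-0.0414,0,0,0,0,1]
    - [-0.0127,-0.0414,0,0,0,0,1]

```text
time_s: 1.1
ee_pos: [0.3037, 0.3335, 0.2053]
eef_rot: [-3.141, -0.0, -2.869]
force: [1.1, 0.6, -0.9]
grip_width: 0.094
grip_force: 0.0
```

>>> jog_arm:
  motion:
    - [-0.0127,-0.0414,0,0,0,0,1]
    - [-0.0127,-0.0414,0,0,0,0,1]
    - [-0.0127,-0.0414,0,0,0,0,1]
    - [-0.0127,-0.0414,0,0,0,0,1]
    - [-0.0127,-0.0414,0,0,0,0,1]

```text
time_s: 1.6
ee_pos: [0.4206, 0.1511, 0.2054]
eef_rot: [3.142, -0.0, -2.869]
force: [-0.6, 0.5, 0.1]
grip_width: 0.0938
grip_force: 0.0
```

>>> jog_arm:
  motion:
    - [-0.0127,-0.0414,0,0,0,0,1]
    - [-0.0127,-0.0414,0,0,0,0,1]
    - [-0.0127,-0.0414,0,0,0,0,1]
    - [-0.0127,-0.0414,0,0,0,0,1]
    - [-0.0127,-0.0414,0,0,0,0,1]

```text
time_s: 2.1
ee_pos: [0.5374, -0.0312, 0.2052]
eef_rot: [3.141, -0.0, -2.87]
force: [0.8, 0.2, 0.7]
grip_width: 0.0943
grip_force: 0.0
```

>>> jog_arm:
  motion:
    - [0,0,0,0,0,0,1]
    - [0,0,0,0,0,0,1]

```text
time_s: 2.3
ee_pos: [0.5366, -0.0299, 0.2048]
eef_rot: [3.141, -0.001, -2.871]
force: [0.2, -0.4, 0.4]
grip_width: 0.0941
grip_force: 0.0
```

```bash
python3 - <<'E'
from station import ctrl
import cv2,pickle
o=ctrl.get_obs(); print(o['time_s'],o['ee_pos'],o['eef_rot'],o['qpos'],o['force'])
pickle.dump(ctrl.camera_model('wrist'),open('w1.pkl','wb'))
im=ctrl.camera('wrist'); cv2.imwrite('pics/wrist1.png',im[:,:,::-1])
E
```

```text
2.3 [ 0.53661869 -0.02985096  0.20475657] [ 3.14089790e+00 -1.25139929e-03 -2.87087347e+00] [-1.23803879e-01  2.73367476e-01  1.55668971e+00  1.65866302e-04
  1.31295777e+00 -1.96536137e+00] [ 0.15647632 -0.43354027  0.35078308]
```

View pics/wrist1.png

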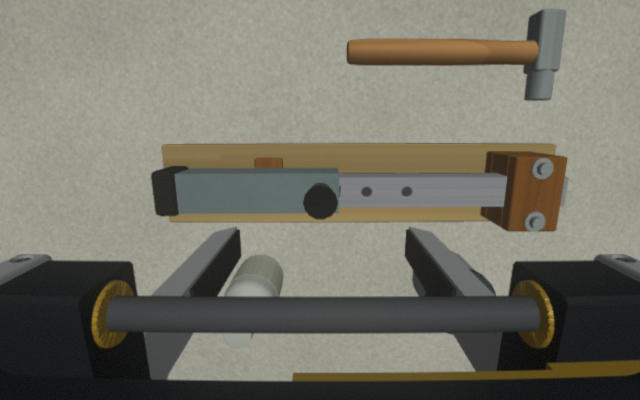

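The wrist view shows the cap at (321,201) centred between the fingers. The holes are at (367,191) and (407,191), and the leg runs level in the picture, so the tool is aligned with it.

```bash
python3 - <<'E'
import pickle
from h import *
from scipy.spatial.transform import Rotation as Ro
np.set_printoptions(precision=4,suppress=True)
m=pickle.load(open('w1.pkl','rb'))
t=np.array([.5366,-.02985,0]);R=Ro.from_euler('xyz',[3.1409,-.00125,-2.8709]).as_matrix()
for n,p,z in [('knob',[(321,201)],.105),('holes',[(367,191),(407,191)],.06),('board',[(163,145),(554,145)],.015)]:
    q=px2w(m,p,z);print(n,q,(q-t)@R)
E
```

```text
knob [[ 0.5371 -0.0306  0.105 ]] [[-0.0002 -0.0007 -0.105 ]]
holes [[0.5255 0.0134 0.06  ]
 [0.5148 0.0518 0.06  ]] [[-0.0008  0.0447 -0.06  ]
 [-0.0008  0.0845 -0.0599]]
board [[ 0.5433 -0.2097  0.015 ]
 [ 0.4267  0.2078  0.015 ]] [[ 0.0416 -0.1751 -0.0151]
 [ 0.0424  0.2583 -0.0148]]
```

>>> jog_arm:
  motion:
    - [0,0,0.025,0,0,0,1]
    - [0,-0.0007,0.03,0,0,0,1]
    - [0,0,0.03,0,0,0,1]
    - [0,0,0.025,0,0,0,0.5]
    - [0,0,0.015,0,0,0,0]

```text
time_s: 2.85
ee_pos: [0.5358, -0.0286, 0.0788]
eef_rot: [3.141, -0.002, -2.868]
force: [0.2, 0.8, -1.2]
grip_width: 0.0813
grip_force: 0.0
```

>>> jog_arm:
  motion:
    - [0,0,0.008,0,0,0,-0.1]
    - [0,0,0,0,0,0,-0.3]
    - [0,0,0,0,0,0,-0.5]
    - [0,0,0,0,0,0,-1]
    - [0,0,0,0,0,0,-1]
  squeeze: 15

```text
time_s: 3.35
ee_pos: [0.5374, -0.0301, 0.0732]
eef_rot: [-3.141, 0.001, -2.869]
force: [-0.3, 0.2, -0.4]
grip_width: 0.0417
grip_force: 0.0
```

>>> jog_arm:
  motion:
    - [0,0,0,0,0,0,-1]
    - [0,0,0,0,0,0,-1]
    - [0,0,0,0,0,0,-1]

```text
time_s: 3.65
ee_pos: [0.5373, -0.0303, 0.0728]
eef_rot: [-3.141, 0.001, -2.869]
force: [-1.1, -1.2, 4.3]
grip_width: 0.029
grip_force: 15.0
```

>>> jog_arm:
  motion:
    - [0,0,0,0,0,0,-1]
    - [0,0,0,0,0,0,-1]

```text
time_s: 3.85
ee_pos: [0.5373, -0.0303, 0.0728]
eef_rot: [-3.141, 0.001, -2.869]
force: [-1.0, -2.1, 5.8]
grip_width: 0.029
grip_force: 15.0
```

```bash
python3 - <<'E'
from station import ctrl
import cv2
im=ctrl.camera('scene')[130:270,210:400]; cv2.imwrite('pics/s2.png',cv2.resize(im[:,:,::-1],None,fx=4,fy=4,interpolation=cv2.INTER_CUBIC))
E
```

```text
(no output)
```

View pics/s2.png

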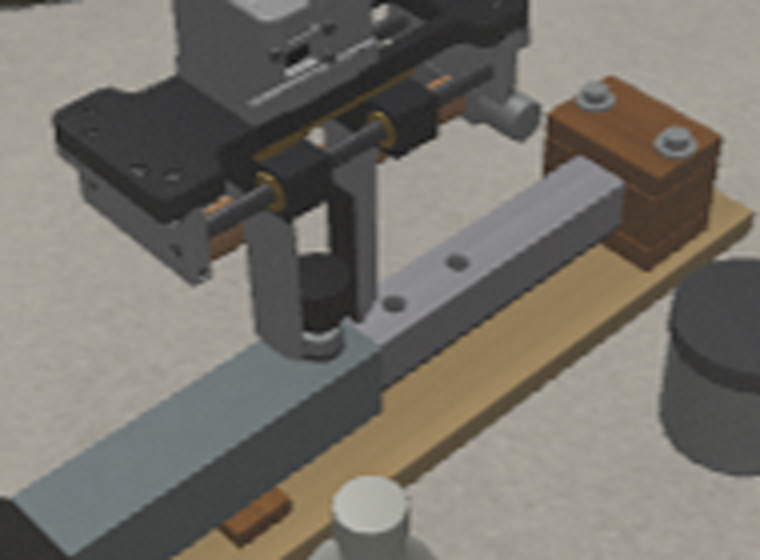

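The pads span the cap (opening 29 mm), and the boss and sleeve top are clear of the tips. I'll lift with a firmer grip.

>>> jog_arm:
  motion:
    - [0,0,0,0,0,0,-1]
    - [0,0,-0.002,0,0,0,-1]
    - [0,0,-0.002,0,0,0,-1]
  squeeze: 25

```text
time_s: 4.2
ee_pos: [0.537, -0.0301, 0.0759]
eef_rot: [3.141, -0.0, -2.869]
force: [5.3, -0.4, -5.9]
grip_width: 0.0291
grip_force: 25.0
```

>>> jog_arm:
  motion:
    - [0,0,-0.002,0,0,0,-1]
    - [0,0,-0.003,0,0,0,-1]
    - [0,0,-0.003,0,0,0,-1]
    - [0,0,0,0,0,0,-1]

```text
time_s: 4.6
ee_pos: [0.5369, -0.0301, 0.084]
eef_rot: [3.141, -0.0, -2.869]
force: [5.1, -2.3, -9.2]
grip_width: 0.0286
grip_force: 25.0
```

>>> jog_arm:
  motion:
    - [0,0,-0.001,0,0,0,-1]
    - [0,0.002,0,0,0,0,-1]
    - [0,0.003,0,0,0,0,-1]
    - [0,0.003,0,0,0,0,-1]

```text
time_s: 5.0
ee_pos: [0.5347, -0.0224, 0.0847]
eef_rot: [3.141, -0.001, -2.87]
force: [6.1, -1.7, -9.8]
grip_width: 0.0288
grip_force: 25.0
```

>>> jog_arm:
  motion:
    - [0,0.004,0,0,0,0,-1]
    - [0,0.004,0,0,0,0,-1]
    - [0,0.005,0,0,0,0,-1]
    - [0,0.005,0,0,0,0,-1]
    - [0,0.005,0,0,0,0,-1]

```text
time_s: 5.5
ee_pos: [0.5285, -0.0001, 0.0847]
eef_rot: [3.141, -0.001, -2.869]
force: [5.2, -1.2, -8.9]
grip_width: 0.0288
grip_force: 25.0
```

>>> jog_arm:
  motion:
    - [0,0.005,0,0,0,0,-1]
    - [0,0.005,0,0,0,0,-1]
    - [0,0.005,0,0,0,0,-1]
    - [0,0.005,0,0,0,0,-1]
    - [0,0.005,0,0,0,0,-1]

```text
time_s: 6.0
ee_pos: [0.5217, 0.0239, 0.0847]
eef_rot: [3.141, -0.001, -2.869]
force: [6.1, -2.3, -10.1]
grip_width: 0.029
grip_force: 25.0
```

>>> jog_arm:
  motion:
    - [0,0.005,0,0,0,0,-1]
    - [0,0.005,0,0,0,0,-1]
    - [0,0.004,0,0,0,0,-1]
    - [0,0.003,0,0,0,0,-1]
    - [0,0,0,0,0,0,-1]

```text
time_s: 6.5
ee_pos: [0.517, 0.0405, 0.0847]
eef_rot: [3.141, -0.001, -2.869]
force: [5.3, 2.1, -9.7]
grip_width: 0.0287
grip_force: 25.0
```

```bash
python3 - <<'E'
from station import ctrl
import cv2,pickle
o=ctrl.get_obs(); print(o['time_s'],o['ee_pos'],o['eef_rot'],o['force'])
pickle.dump(ctrl.camera_model('wrist'),open('w2.pkl','wb'))
im=ctrl.camera('wrist'); cv2.imwrite('pics/wrist2.png',im[:,:,::-1])
E
```

```text
6.5 [0.51704788 0.04054617 0.08469388] [ 3.14105600e+00 -9.20656619e-04 -2.86911605e+00] [ 5.2941281   2.14196071 -9.71482001]
```

View pics/wrist2.png

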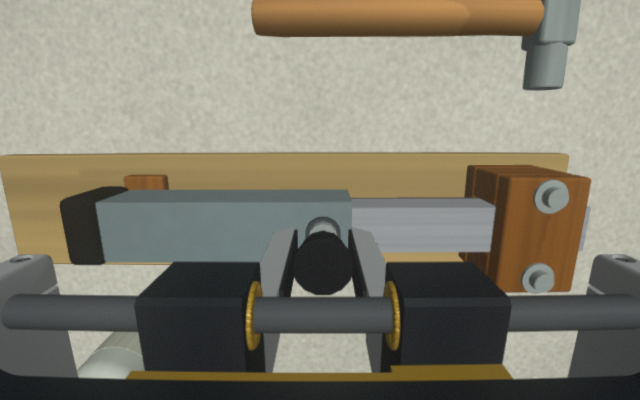

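The sleeve came along: the sleeve edge is at column 350, and the holes are now hidden beneath it. I'll go to about 3 mm short of the hole, lower gently onto the tube, then loosen and feel for it.

>>> jog_arm:
  motion:
    - [0,0.003,0,0,0,0,-1]
    - [0,0.003,0,0,0,0,-1]
    - [0,0.002,0,0,0,0,-1]
    - [0,0,0.001,0,0,0,-1]
    - [0,0,0.001,0,0,0,-1]

```text
time_s: 7.05
ee_pos: [0.515, 0.0479, 0.0831]
eef_rot: [3.141, -0.001, -2.869]
force: [4.4, 0.6, -8.7]
grip_width: 0.0287
grip_force: 25.0
```

>>> jog_arm:
  motion:
    - [0,0,0.0005,0,0,0,-1]
    - [0,0,0.0005,0,0,0,-1]
    - [0,0,0,0,0,0,-1]

```text
time_s: 7.35
ee_pos: [0.5151, 0.0479, 0.0823]
eef_rot: [3.141, -0.001, -2.869]
force: [2.4, 1.8, -8.8]
grip_width: 0.0285
grip_force: 25.0
```

>>> jog_arm:
  motion:
    - [0,0,0.001,0,0,0,-1]
    - [0,0,0,0,0,0,-1]
    - [0,0,0,0,0,0,-0.32]
    - [0,0,0,0,0,0,-0.32]

```text
time_s: 7.75
ee_pos: [0.5156, 0.0478, 0.0821]
eef_rot: [-3.141, 0.001, -2.869]
force: [0.1, -0.3, 0.8]
grip_width: 0.032
grip_force: 0.0
```

>>> jog_arm:
  motion:
    - [0,0.001,0,0,0,0,-0.32]
    - [0,0.0008,0,0,0,0,-0.32]
    - [0,0,0,0,0,0,-0.32]

```text
time_s: 8.05
ee_pos: [0.5151, 0.0493, 0.0818]
eef_rot: [-3.141, 0.001, -2.869]
force: [0.7, -4.6, 1.0]
grip_width: 0.0316
grip_force: 1.9
```

>>> jog_arm:
  motion:
    - [0,0.0005,0,0,0,0,-0.32]
    - [0,0.0005,0,0,0,0,-0.32]
    - [0,0,0,0,0,0,-0.32]

```text
time_s: 8.35
ee_pos: [0.5146, 0.0506, 0.0815]
eef_rot: [3.142, 0.0, -2.87]
force: [0.6, -2.5, 0.8]
grip_width: 0.0319
grip_force: 1.0
```

>>> jog_arm:
  motion:
    - [0,0.0005,0,0,0,0,-0.32]
    - [0,0,0,0,0,0,-0.32]

```text
time_s: 8.55
ee_pos: [0.5144, 0.0511, 0.0815]
eef_rot: [-3.142, 0.0, -2.869]
force: [1.7, -2.3, 0.4]
grip_width: 0.0319
grip_force: 1.4
```

>>> jog_arm:
  motion:
    - [0,0.0005,0,0,0,0,-0.32]
    - [0,0,0,0,0,0,-0.32]

```text
time_s: 8.75
ee_pos: [0.5143, 0.0516, 0.0815]
eef_rot: [-3.142, 0.0, -2.869]
force: [1.0, -2.8, 0.3]
grip_width: 0.0319
grip_force: 1.4
```

>>> jog_arm:
  motion:
    - [0,0.0005,0,0,0,0,-0.32]
    - [0,0,0,0,0,0,-0.32]

```text
time_s: 8.95
ee_pos: [0.5141, 0.052, 0.0815]
eef_rot: [-3.142, 0.0, -2.869]
force: [1.0, -2.9, 0.0]
grip_width: 0.0317
grip_force: 1.4
```

```bash
python3 - <<'E'
from station import ctrl
import cv2,pickle
im=ctrl.camera('scene')[130:270,210:400]; cv2.imwrite('pics/s3.png',cv2.resize(im[:,:,::-1],None,fx=4,fy=4,interpolation=cv2.INTER_CUBIC))
E
```

```text
(no output)
```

View pics/s3.png

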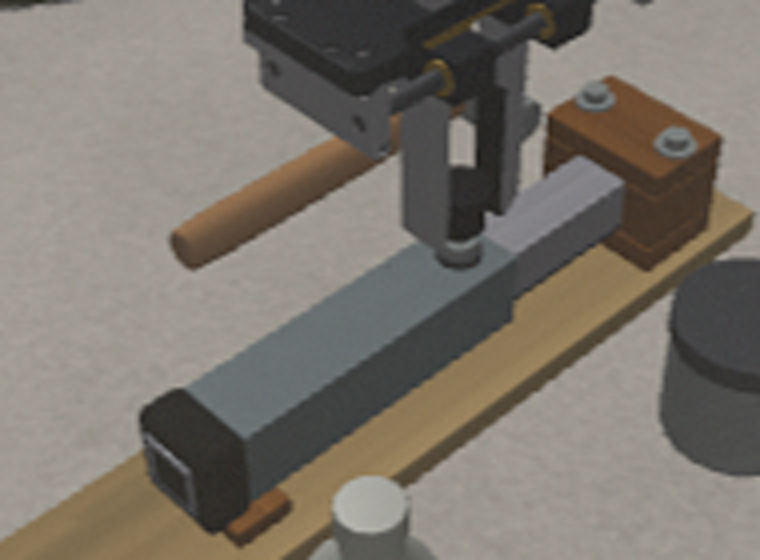

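The bottom of the boss is at (458,268) and the top edge of the cap near (465,165). That matches the plunger-down proportions of the first picture, and the drag has fallen from about 4.6 to 2.8 N, so the pin may have dropped. I'll look closer at both.

```bash
python3 - <<'E'
from station import ctrl
import cv2,numpy as np
o=ctrl.get_obs();print(o['ee_pos'],o['force'])
a=ctrl.camera('scene')[:,:,::-1][160:205,305:345]
b=cv2.imread('pics/scene0.png')[187:232,268:308]
f=lambda i:cv2.convertScaleAbs(cv2.resize(i,None,fx=9,fy=9,interpolation=cv2.INTER_CUBIC),alpha=1.8)
cv2.imwrite('pics/cmp.png',np.hstack([f(b),f(a)]))
m=ctrl.camera_model('scene')
for c,z in [((.537,-.0304),.105),((.537,-.0304),.083),((.537,-.0304),.065),((.5139,.0531),.065),((.5139,.0531),.083),((.5139,.0531),.105),((.5139,.0531),.113),((.5139,.0531),.091)]:
    p=cv2.projectPoints(np.array([[*c,z]]),m['rvec'],m['tvec'],m['intrinsics'],np.array([m['k1'],0,0,0]))[0].ravel();print(c,z,p.round(1), ((p-[268,187])*9).round(),((p-[305,160])*9+[360,0]).round())
E
```

```text
[0.51413338 0.05205828 0.08148296] [ 1.91183569 -1.87151229  0.18444306]
(0.537, -0.0304) 0.105 [287.9 199.2] [179. 110.] [206. 353.]
(0.537, -0.0304) 0.083 [288.4 208.8] [184. 197.] [211. 440.]
(0.537, -0.0304) 0.065 [288.9 216.4] [188. 265.] [215. 508.]
(0.5139, 0.0531) 0.065 [324.6 193.4] [510.  57.] [537. 300.]
(0.5139, 0.0531) 0.083 [324.9 185.9] [512. -10.] [539. 233.]
(0.5139, 0.0531) 0.105 [325.1 176.4] [514. -96.] [541. 147.]
(0.5139, 0.0531) 0.113 [325.3 172.8] [ 515. -128.] [542. 115.]
(0.5139, 0.0531) 0.091 [325.  182.5] [513. -41.] [540. 202.]
```

View pics/cmp.png

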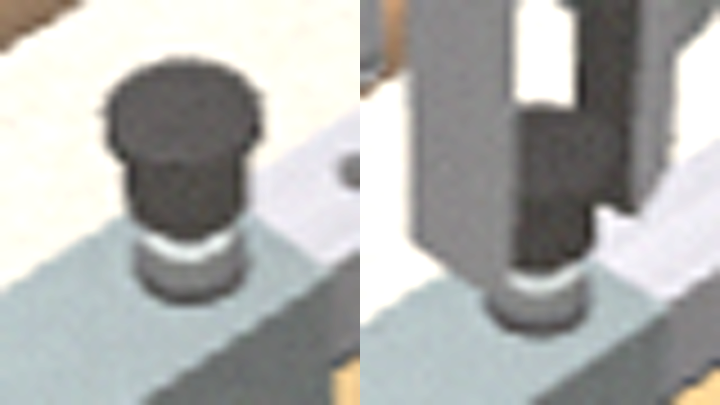

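Down: the shank bottom to boss bottom distance is 67 px in both halves, and a raised plunger would add about 32. The travel of about 85 mm matches the last hole. I'll open and withdraw upward.

>>> jog_arm:
  motion:
    - [0,-0.001,0,0,0,0,-0.2]
    - [0,0,0,0,0,0,0.1]
    - [0,0,0,0,0,0,0.4]
    - [0,0,0,0,0,0,0.4]
    - [0,0,0,0,0,0,0.4]

```text
time_s: 9.55
ee_pos: [0.5143, 0.0511, 0.0814]
eef_rot: [3.141, -0.0, -2.869]
force: [0.4, 0.4, -0.3]
grip_width: 0.0645
grip_force: 0.0
```

>>> jog_arm:
  motion:
    - [0,0,-0.02,0,0,0,0.4]
    - [0,0,-0.03,0,0,0,0.4]
    - [0,0,-0.035,0,0,0,0.4]
    - [0,0,-0.035,0,0,0,0.4]
    - [0,0,0,0,0,0,0.4]

```text
time_s: 10.05
ee_pos: [0.516, 0.0512, 0.206]
eef_rot: [-3.14, 0.007, -2.869]
force: [-0.1, 0.5, -0.3]
grip_width: 0.0657
grip_force: 0.0
```

```bash
python3 - <<'E'
from station import ctrl
import cv2,numpy as np
o=ctrl.get_obs();print(o['time_s'],o['ee_pos'],o['force'],o['grip_width'])
a=ctrl.camera('scene')[:,:,::-1][130:250,220:400]
b=ctrl.camera('top')[:,:,::-1][160:270,200:430]
cv2.imwrite('pics/end.png',cv2.resize(a,(780,520),interpolation=cv2.INTER_CUBIC))
E
```

```text
10.05 [0.51599345 0.0511534  0.20598259] [-0.13482888  0.52774108 -0.2775991 ] 0.06567348671853498
```

View pics/end.png

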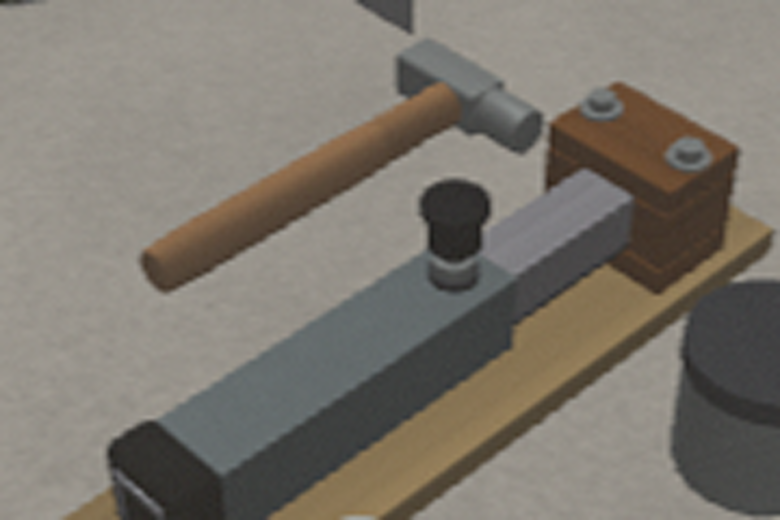

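The final view shows the knob cap (top edge at row 180) down on the boss (bottom at row 289), the same proportions as at the start. The hammer and tin are undisturbed and the gripper is clear.

```bash
python3 -c "
from station import ctrl
print(ctrl.hand_in())"
```

```text
the job is handed in; nothing more can be done
None
```

I slid the sleeve inward about 85 mm to the last hole, released the plunger (it looks fully down in the final picture), backed the gripper clear, and handed the job in at about 10 s; no verdict came back.

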